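# Push a heat sink into the corner of a stop rail

## Robot

A 7-joint arm with a two-finger parallel gripper is mounted at the origin on a cart in front of the work surface, level with it; the furniture and walls round the work are solid. World frame = base frame: x ahead of the robot, y to its left, z up, the work surface at z = 0. Lengths are in m, angles in rad, forces in N, time in s.
With the tool pointing down it reaches from about 0.35 to 0.775 m from the base axis. Payload 3.1 kg.
Tool frame: the origin (TCP) lies midway between the tips of the shut fingers; the grasp point (between the pads) lies 19 mm behind it; z points along the fingers, y is the line along which they close (so a half turn about z gives the same grasp; the last joint's range is limited). The gripper opens to 85 mm and grips with 20 to 120 N. Pads are 22 mm wide; open, the fingers measure 114 mm over their backs; the gripper's body (76 mm by 85 mm) begins 54 mm behind the grasp point. The pads swing forward as they close: fully open they stand 13 mm farther back than shut.
Start: joints at [-1.157, 0.311, 0.014, 1.512, -0.004, 1.319, -0.027], TCP at [0.242, 0.494, 0.231] pointing down, gripper open.
Joint ranges: [-2.7, 2.7], [-0.3, 1.91], [-1.27, 1.3], [0.12, 2.57], [-1.44, 4.58], [0.2, 2.03], [-3.05, 3.05]. Speed limits (rad/s): [2.79, 2.79, 3.14, 3.14, 3.14, 3.14, 3.14].

## Interface

Orientations are given as a unit quaternion [w, x, y, z].
In Python, from cell import state, read_camera, camera_model, job_done, recognise, outline_of, place_of gives the robot as it stands.
- The arm moves only by the tool move_arm, never from a script. Its argument "deltas" is a list of rows, each a list of 7 numbers: the gripper's target within -1 to 1 (fully open at 1, half-way at 0, shut at -1), then the shift along the tool's x, y, z in m, then the turn, a rotation vector about the tool's x, y, z in degrees. In form: [[claw, dx, dy, dz, ax, ay, az], ...]. A call has 1 to 8 rows; each row is the pose to reach, as a shift and turn from the pose commanded when the call began, along the tool's axes at that moment; what a row does not reach only later rows make up. A row lasts 1/12 s, in which the tool goes at most 41.7 mm and 7.16 degrees, less where a joint would pass 70% of its speed; a pose out of reach is approached as far as the arm can. A call with a gripper value outside its range is refused whole. The fingers move at their own pace and stop on an object; "squeeze" is the grip in N (left out, the last holds). Time passes only in rows, so rows that repeat a pose let the fingers close. It gives the time, the measured TCP pose, the force, the opening and the grip force at its end, in the units of the state.
- state(): the state, without advancing time (a new reading comes with each control period).
- read_camera(name): name is "scene" or "top" or "wrist"; returns the picture (400x640x3 uint8, red, green, blue); there is no depth.
- camera_model(name): a dict with "fov_y" (degrees; the focal length in pixels is half the picture's height over the tangent of half this angle, whatever the lens; pixels are square), "cx", "cy" (the principal point, pixels), "pose" (4x4, takes a point from camera to world coordinates); the wrist camera has in their place "hand_eye" (4x4, takes a point from camera to tool coordinates, whose origin is the TCP and whose axes are the flange's). Camera axes: x right, y down, z forward; pixel columns grow to the right and rows downward; lengths in m; the calibration is good to about 2 mm. A picture is of the moment at which its call begins: read the wrist's pose just before it. camera_model takes no time and is no camera call.
- job_done(): hands the job in; it is judged then, once.
Trained networks look in the newest picture that a camera, given by its name, has taken for a name from the list of things; names that differ only in an ending like _2 or _b are one class to them, and where a whole thing is asked for, a point or a joint stands for the part that bears it (a point fixed in the world has none). Each returns a list of dicts, best first, with "score" (0 to 1); they miss things now and then, are a little off and sometimes report something else, mostly with a low value. They report only what shows in the picture. A call takes as long as a camera call. They do not tell look-alikes from the thing itself.
- recognise(camera, label): "bbox" ([left, top, width, height] in pixels, round what is visible of it).
- outline_of(camera, label): "mask" (400x640 bool, what is visible of it) and "bbox" ([left, top, width, height] in pixels, round what is visible of it).
- place_of(camera, label): "centre" ([column, row] in pixels: a listed point, or the origin of a listed thing).
The state is a dict: "time": time; "joint_positions": joint angles; "joint_velocities": joint speeds; "joint_efforts": joint torques, N m; "position": TCP position; "orientation": TCP orientation; "force": force on the tool from outside, world axes, zero at the start; "torque": the same for the moment, N m; "finger_gap": opening from 0.0 (shut) to 1.0 (fully open); "grip_force": force on a finger pad.
Only numpy, scipy, OpenCV 4.12 (cv2) and the standard library are available. Lean on these libraries where they do the work, as an engineer would, in place of code of your own. Each camera call takes 0.05 s, during which the arm holds its last target. There are 200 camera calls.

## Task

Push the heat sink across the bench top into the corner formed by the stop rail and the end stop, so that a long side lies flat against the rail and its end touches the end stop, ready for marking out. Only push it with the fingers: do not take it between them or lift it, and leave the relay, the capacitor and the terminal strip where they stand.

Things in the scene. Friction and masses are not known exactly. Their poses are not given: they have to be found in the camera images.
- heat_sink: Loose finned aluminium heat sink lying flat, a plain block 44 (its x) x 60 (its y, the long side) x 25 mm high, 0.08 to 0.17 kg, slides with ordinary dry friction. Origin: centre of its underside. It starts in front of the rail (robot's side), to the right of the end stop, its long side turned up to 30 degrees from the rail's direction. A fixed vise 82 mm high stands to its left.
- stop_rail: Fixed straight slotted aluminium bar, 20 (x) x 188 (y) x 20 mm high, on two low feet behind it. Origin: underside, mid-width, the bar running from y = -112 to +76 mm; x points away from the robot, y along the bar to the robot's left. Its front face looks to -x, 10 mm from the origin: a heat sink flat against it has its centre at x = -32 mm in this frame.
- end_stop: Fixed dark steel block in front of the rail, strapped over it, thumb screw on top; its place along the rail varies, axes parallel to the rail's. 18 mm wide along y, 26 mm high (screw 38), standing out 43 mm from the rail's face. Origin: on the bench under the rail's centre line, mid-width. Its working face looks to -y (right), 9 mm off: a heat sink touching it end-on has its centre at y = -39 mm.
- relay: Loose grey relay, 28 x 21 x 38 mm high, standing behind the rail; to be left alone. Origin at the centre of its underside.
- capacitor_1: Loose black upright capacitor, 25 mm across, 40 mm high, standing behind the rail; to be left alone. Origin at the centre of its underside.
- terminal_2: Loose green terminal strip, 20 x 76 x 18 mm high, lying to the right of the work; to be left alone. Origin at the centre of its underside.
Mind the look-alikes: they are no part of the job. What is shaped like the heat_sink but green is not meant.

How it is judged:
By the outcome, as a careful person would: the job done as asked, in the order asked, and still so for the second after the job is handed in, with the robot touching nothing.
It also fails if it takes over 45 s, if anything falls off the work surface, if the arm or the gripper's body presses on something with over 40 N, if the wrist force passes 120 N, or if a joint passes its speed limit or range.

## Working session

There is one attempt and no reset: what is moved stays moved. The work goes in short steps, Python scripts to look and compute and a tool call to move; the robot and the scene stay as the last step left them, time stands still between calls to the robot, and variables do not carry over. Pictures are saved under pics/ and viewed, at most 10 in all, crops included, and the job is handed in when it is done.

Besides the shell and the picture viewer there is one more tool, called after "Request:" by a JSON object that holds its "fn" and its "kwargs". move_arm: Moves the arm, as the interface text tells. Its arguments: {"type":"object","properties":{"deltas":{"type":"array"},"squeeze":{"type":"number"}},"required":["deltas"]}

```bash
mkdir -p pics
cat > h.py <<'E'
import numpy as np, cv2
from cell import *
def K(n):
    m=camera_model(n); return 200/np.tan(np.radians(m["fov_y"]/2)),m["cx"],m["cy"],m
def ground(n,px,z=0.,T=None):
    f,cx,cy,m=K(n)
    T=np.array(m["pose"]) if T is None else T
    d=T[:3,:3]@np.array([(px[0]-cx)/f,(px[1]-cy)/f,1]); o=T[:3,3]
    return o+d*(z-o[2])/d[2]
def save(n,name):
    im=read_camera(n); cv2.imwrite("pics/"+name,im[:,:,::-1]); return im
E
python3 - <<'E'
from h import *
a=save("top","t0.png"); b=save("scene","s0.png")
for n in ("top","scene"):
  print(n,K(n))
  for l in ("heat_sink","stop_rail","end_stop","relay","capacitor_1","terminal_2"):
    for r in place_of(n,l)[:3]:
      print(l,round(r["score"],2),np.round(r["centre"],1),ground(n,r["centre"]).round(3))
print(state())
E
```

```text
top (np.float64(450.5199936688621), 316.4920940787609, 196.3018343180388, {'fov_y': 47.87588150428093, 'cx': 316.4920940787609, 'cy': 196.3018343180388, 'pose': array([[-1.36169811e-03, -9.97967124e-01,  6.37162900e-02,
         4.65259418e-01],
       [-9.99947515e-01,  7.11858448e-04, -1.02205467e-02,
        -4.21516735e-01],
       [ 1.01544126e-02, -6.37268631e-02, -9.97915715e-01,
         8.88651889e-01],
       [ 0.00000000e+00,  0.00000000e+00,  0.00000000e+00,
         1.00000000e+00]])})
heat_sink 0.98 [293.7 200.2] [ 0.514 -0.386  0.   ]
heat_sink 0.69 [273. 265.] [ 0.387 -0.345  0.   ]
stop_rail 0.73 [282.  150.3] [ 0.614 -0.362  0.   ]
end_stop 0.79 [264. 155.] [ 0.604 -0.326  0.   ]
relay 0.48 [269.8 113.5] [ 0.688 -0.338  0.   ]
capacitor_1 0.44 [319.9 122.4] [ 0.67  -0.438  0.   ]
terminal_2 0.73 [322.4 122.8] [ 0.669 -0.443  0.   ]
terminal_2 0.67 [357.2 218.9] [ 0.477 -0.511  0.   ]
scene (np.float64(518.2567027971802), 316.0493511823427, 202.3620887047329, {'fov_y': 42.204114952114125, 'cx': 316.0493511823427, 'cy': 202.3620887047329, 'pose': array([[ 0.63257996, 
[... 694 characters left out ...]
.31085487,  0.01403193,  1.51144394, -0.0044078 ,
        1.31918116, -0.02724038]), 'joint_velocities': array([-4.18773976e-04,  7.89574519e-05, -4.83725252e-04, -1.18742381e-03,
        1.55213116e-04,  3.61029108e-05, -1.95704726e-03]), 'joint_efforts': array([ 8.06544745e-05, -3.79686677e+01,  1.45918583e-01, -2.30807841e+01,
        1.21569989e-02,  1.90196341e-03,  5.80328830e-06]), 'position': array([0.24211058, 0.49390041, 0.2313514 ]), 'orientation': array([2.54437715e-05, 2.25936345e-01, 9.74142065e-01, 6.81547684e-05]), 'force': array([0.92079639, 0.60279593, 0.35898046]), 'torque': array([-0.0258407 , -0.00343568,  0.03171361]), 'grip_force': 0.0, 'finger_gap': 1.002530084566078}
```

View pics/t0.png

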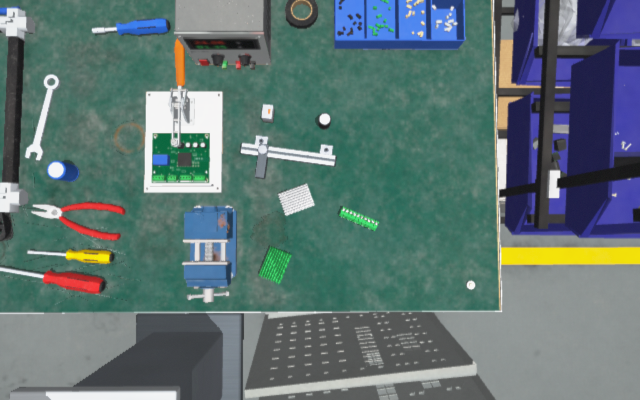

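View pics/s0.png

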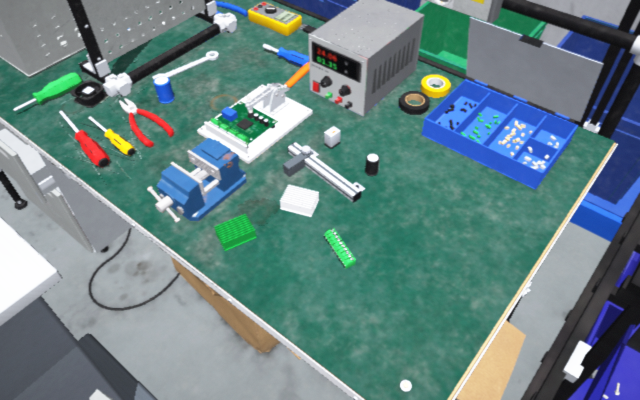

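The two heat-sink shapes in the top view are the silver-white one at (296,200) and the green one at (275,264). The white one in front of the rail is the one meant, because the task rules out green. I'll confirm it in a crop and measure the edges.

Run:
```python
from h import *
im=cv2.imread("pics/t0.png"); c=im[120:290,225:395]
c=cv2.resize(c,None,fx=3.5,fy=3.5,interpolation=cv2.INTER_CUBIC); cv2.imwrite("pics/c0.png",c)
read_camera("top")
for l,z in (("heat_sink",.025),("stop_rail",.02),("end_stop",.026),("terminal_2",.018)):
  for r in outline_of("top",l)[:2]:
    m=r["mask"].astype(np.uint8); pts=cv2.findContours(m,0,1)[0]; p=max(pts,key=cv2.contourArea)[:,0]
    w=np.array([ground("top",q,z)[:2] for q in p])*1000
    (cx,cy),s,a=cv2.minAreaRect(w.astype(np.float32)); print(l,round(r["score"],2),r["bbox"],np.round([cx,cy,*s,a],1), cv2.boxPoints(((cx,cy),s,a)).round(0).tolist())
```

```text
heat_sink 0.96 [256.2, 249.3, 36.7, 30.0] [ 390.8 -351.2   41.4   58.8   68.2] [[356.0, -359.0], [410.0, -381.0], [426.0, -343.0], [371.0, -321.0]]
heat_sink 0.65 [277.0, 187.2, 35.5, 27.6] [ 514.  -392.1   45.6   61.9   18.4] [[483.0, -370.0], [502.0, -429.0], [545.0, -414.0], [526.0, -356.0]]
stop_rail 0.63 [241.3, 132.4, 92.9, 33.3] [ 604.6 -401.8  130.1   38.6   86.2] [[581.0, -465.0], [620.0, -468.0], [628.0, -338.0], [590.0, -336.0]]
end_stop 0.94 [255.6, 144.4, 14.6, 31.3] [ 588.7 -325.2   21.3   67.7   83.3] [[554.0, -332.0], [621.0, -340.0], [624.0, -319.0], [556.0, -311.0]]
terminal_2 0.57 [341.4, 208.5, 35.7, 20.9] [ 477.7 -510.6   77.    19.8   66.7] [[453.0, -542.0], [472.0, -550.0], [502.0, -479.0], [484.0, -471.0]]
```

View pics/c0.png

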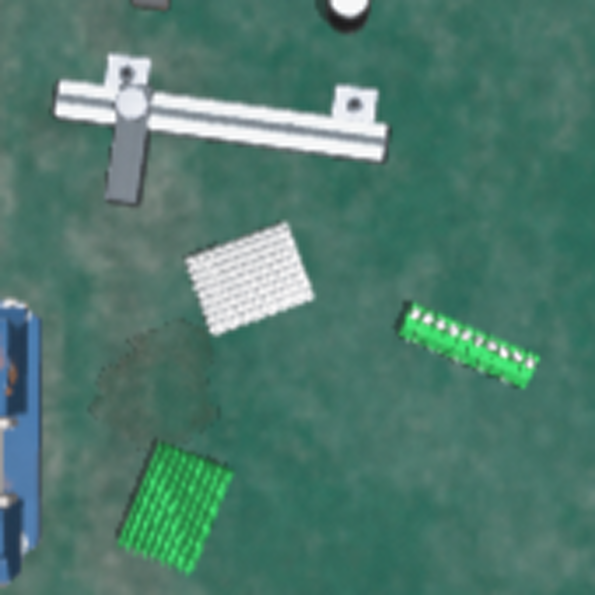

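The crop shows the silver finned block at crop (250,280), lying in front of the rail and to the right of the end stop. It is the heat sink meant, and the green one is the look-alike. Next I'll work out the rail frame.

Run:
```python
from h import *
g=lambda p,z:(ground("top",(225+(p[0]+.5)/3.5-.5,120+(p[1]+.5)/3.5-.5),z)[:2]*1000).round(1)
A,B=g((57,80),.02),g((389,124),.02)
print("back top",A,B,np.linalg.norm(A-B),np.degrees(np.arctan2(*(A-B))))
for z in (0,.02):
  A,B=g((54,117),z),g((385,161),z); print("front",z,A,B,np.linalg.norm(A-B),np.degrees(np.arctan2(*(A-B))))
print("stop", [g(p,.026) for p in ((106,203),(140,206),(116,118),(149,118))])
print("hs",[g(p,.025) for p in ((185,257),(287,222),(315,297),(215,336))])
print("term",[g(p,.018) for p in ((405,302),(540,352),(525,387),(397,330))])
print("vise right", g((42,310),.05),g((42,540),.05))
f,cx,cy,m=K("wrist");print(f,cx,cy,np.round(m["hand_eye"],3))
```

```text
back top [ 625.6 -283.7] [ 601. -468.] 185.9345314889088 7.6027886263129
front 0 [ 608.1 -279. ] [ 583.  -466.8] 189.46991845673023 7.612628231826721
front 0.02 [ 604.9 -282.2] [ 580.3 -465.7] 185.14159446218454 7.635544085856489
stop [array([ 556.3, -312.1]), array([ 554.7, -330.8]), array([ 603.4, -317.3]), array([ 603.4, -335.4])]
hs [array([ 526.7, -355.5]), array([ 545.9, -411.4]), array([ 504.6, -426.8]), array([ 483.3, -372.1])]
term [array([ 502.2, -476.6]), array([ 474.5, -551.1]), array([ 455.2, -542.6]), array([ 486.7, -472.1])]
vise right [ 496.7 -281.6] [ 375.6 -282.8]
294.28195249196165 315.51440072812 202.12440064412195 [[ 0.    -0.955 -0.297  0.075]
 [ 1.     0.    -0.    -0.   ]
 [ 0.    -0.297  0.955 -0.142]
 [ 0.     0.     0.     1.   ]]
```

```bash
cat >> h.py <<'E'
from scipy.spatial.transform import Rotation as R
PHI=-7.6; c_,s_=np.cos(np.radians(PHI)),np.sin(np.radians(PHI))
FACE,STOP=636.7,-253.5   # rail frame mm
def w2r(p): return np.array([c_*p[0]+s_*p[1],-s_*p[0]+c_*p[1]])
def r2w(p): return np.array([c_*p[0]-s_*p[1],s_*p[0]+c_*p[1]])
def delta(xr,yr,z,yaw=PHI):
    "rail-frame mm target -> tool shift, turn deg; tool x at world yaw"
    s=state(); q=s["orientation"]; Rc=R.from_quat([q[1],q[2],q[3],q[0]])
    t=np.r_[r2w((xr,yr)),z]/1000; Rt=R.from_euler("z",yaw,degrees=True)*R.from_euler("x",180,degrees=True)
    return (Rc.inv().apply(t-s["position"])*1000).round(1),(Rc.inv()*Rt).as_rotvec(degrees=True).round(1)
E
python3 -c "
from h import *
print(delta(500,-317,200))"
```

```text
(array([-574.7, -691.9,   31.3]), array([  0. ,  -0. , 161.5]))
```

Request:
{"fn": "move_arm", "kwargs": {"deltas": [[-0.76,-0.575,-0.692,0.031,0,0,161.5],[-0.76,-0.575,-0.692,0.031,0,0,161.5],[-0.76,-0.575,-0.692,0.031,0,0,161.5],[-0.76,-0.575,-0.692,0.031,0,0,161.5],[-0.76,-0.575,-0.692,0.031,0,0,161.5],[-0.76,-0.575,-0.692,0.031,0,0,161.5],[-0.76,-0.575,-0.692,0.031,0,0,161.5],[-0.76,-0.575,-0.692,0.031,0,0,161.5]]}}

```text
time: 1.62
position: [0.3206, 0.1682, 0.22]
orientation: [-0.0, 0.667, 0.745, 0.001]
force: [1.4, -0.2, 0.6]
finger_gap: 0.123
grip_force: 0.0
```

```bash
python3 -c "
from h import *
print(delta(500,-317,200))"
```

```text
(array([-559.8,   72.5,   19.5]), array([-0.000e+00, -1.000e-01,  1.039e+02]))
```

Request:
{"fn": "move_arm", "kwargs": {"deltas": [[-0.76,-0.56,0.0725,0.0195,0,0,104],[-0.76,-0.56,0.0725,0.0195,0,0,104],[-0.76,-0.56,0.0725,0.0195,0,0,104],[-0.76,-0.56,0.0725,0.0195,0,0,104],[-0.76,-0.56,0.0725,0.0195,0,0,104],[-0.76,-0.56,0.0725,0.0195,0,0,104],[-0.76,-0.56,0.0725,0.0195,0,0,104],[-0.76,-0.56,0.0725,0.0195,0,0,104]]}}

```text
time: 2.28
position: [0.4011, -0.1551, 0.2089]
orientation: [0.0, 0.943, 0.334, 0.001]
force: [1.0, 0.7, -1.1]
finger_gap: 0.115
grip_force: 0.0
```

```bash
python3 -c "
from h import *
print(delta(500,-317,130))"
```

```text
(array([-101. ,  208.1,   78.8]), array([-0. , -0.1, 46.6]))
```

Request:
{"fn": "move_arm", "kwargs": {"deltas": [[-0.76,-0.101,0.208,0.079,0,0,46.6],[-0.76,-0.101,0.208,0.079,0,0,46.6],[-0.76,-0.101,0.208,0.079,0,0,46.6],[-0.76,-0.101,0.208,0.079,0,0,46.6],[-0.76,-0.101,0.208,0.079,0,0,46.6],[-0.76,-0.101,0.208,0.079,0,0,46.6],[-0.76,-0.101,0.208,0.079,0,0,46.6],[-0.76,-0.101,0.208,0.079,0,0,46.6]]}}

```text
time: 2.95
position: [0.453, -0.3803, 0.1275]
orientation: [0.001, 0.998, -0.066, -0.002]
force: [1.3, -0.0, -0.3]
finger_gap: 0.12
grip_force: 0.0
```

Run:
```python
from h import *
s=state(); q=s["orientation"]; save("wrist","w0.png")
print(s["position"],delta(500,-317,7))
T=np.eye(4);T[:3,:3]=R.from_quat([q[1],q[2],q[3],q[0]]).as_matrix();T[:3,3]=s["position"]
T=T@np.array(camera_model("wrist")["hand_eye"]); np.save("T.npy",T)
for l,z in (("heat_sink",.025),("end_stop",.026),("stop_rail",.02)):
  for r in outline_of("wrist",l)[:2]:
    m=r["mask"].astype(np.uint8); p=max(cv2.findContours(m,0,1)[0],key=cv2.contourArea)[:,0]
    w=np.array([w2r(ground("wrist",k,z,T)[:2]*1000) for k in p],np.float32)
    rc=cv2.minAreaRect(w); print(l,round(r["score"],2),r["bbox"],np.round([*rc[0],*rc[1],rc[2]],1),cv2.boxPoints(rc).round(0).tolist())
```

```text
[ 0.4529752  -0.38026613  0.12749626] (array([  0.2,   1.8, 121.4]), array([-0. ,  0.1,  0.3]))
heat_sink 0.87 [265.3, 228.9, 55.0, 63.8] [ 442.8 -297.3   43.    61.    76.5] [[408.0, -311.0], [467.0, -325.0], [478.0, -284.0], [418.0, -269.0]]
heat_sink 0.63 [276.1, 88.4, 83.9, 73.1] [ 563.7 -319.    42.9   58.    27.7] [[531.0, -303.0], [558.0, -355.0], [596.0, -335.0], [569.0, -283.0]]
end_stop 0.73 [194.0, 1.8, 45.0, 84.4] [ 622.4 -245.8   57.2   25.3    3.7] [[593.0, -235.0], [595.0, -260.0], [652.0, -257.0], [650.0, -231.0]]
stop_rail 0.93 [149.7, 2.6, 261.2, 25.4] [ 6.434e+02 -3.185e+02  1.740e+01  1.338e+02  1.000e-01] [[635.0, -252.0], [635.0, -385.0], [652.0, -385.0], [652.0, -252.0]]
```

View pics/w0.png

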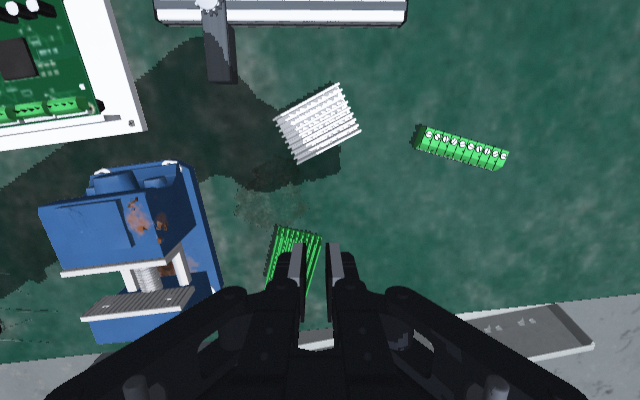

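The wrist view agrees with the top view. The heat sink is at (318,123), turned about 28° from the rail, and the green look-alike at (290,255) has clearance. I'll descend between them.

Request:
{"fn": "move_arm", "kwargs": {"deltas": [[-0.76,0.004,0.002,0.04,0,0,0],[-0.76,0.004,0.002,0.08,0,0,0],[-0.76,0.004,0.002,0.1,0,0,0],[-0.76,0.004,0.002,0.11,0,0,0],[-0.76,0.004,0.002,0.119,0,0,0],[-0.76,0.004,0.002,0.119,0,0,0]]}}

```text
time: 3.65
position: [0.4586, -0.3795, 0.0101]
orientation: [-0.0, 0.998, -0.063, 0.0]
force: [-0.4, 0.8, 0.4]
finger_gap: 0.117
grip_force: 0.0
```

```bash
python3 -c "
from h import *
s=state()['position']; print(s,w2r(s*1000),delta(585,-317,8))"
```

```text
[ 0.45856837 -0.3795348   0.01008399] [ 504.73599613 -315.55219859] (array([80.3,  2. ,  2.1]), array([-0.1, -0. ,  0.4]))
```

Request:
{"fn": "move_arm", "kwargs": {"deltas": [[-0.76,0.012,0.001,0.002,0,0,0.4],[-0.76,0.016,0.001,0.002,0,0,0.4],[-0.76,0.02,0.001,0.002,0,0,0.4],[-0.76,0.024,0.001,0.002,0,0,0.4],[-0.76,0.028,0.001,0.002,0,0,0.4],[-0.76,0.032,0.001,0.002,0,0,0.4],[-0.76,0.036,0.001,0.002,0,0,0.4],[-0.76,0.04,0.001,0.002,0,0,0.4]]}}

```text
time: 4.32
position: [0.498, -0.3867, 0.0084]
orientation: [-0.0, 0.998, -0.067, -0.0]
force: [-0.5, 0.5, -0.0]
finger_gap: 0.118
grip_force: 0.4
```

```bash
cat >> h.py <<'E'
def look(name):
    s=state(); q=s["orientation"]; save("wrist",name); print("tcp",w2r(s["position"]*1000).round(1),s["position"][2].round(4))
    T=np.eye(4);T[:3,:3]=R.from_quat([q[1],q[2],q[3],q[0]]).as_matrix();T[:3,3]=s["position"]
    T=T@np.array(camera_model("wrist")["hand_eye"])
    for r in outline_of("wrist","heat_sink")[:3]:
        m=r["mask"].astype(np.uint8); p=max(cv2.findContours(m,0,1)[0],key=cv2.contourArea)[:,0]
        w=np.array([w2r(ground("wrist",k,.025,T)[:2]*1000) for k in p],np.float32)
        rc=cv2.minAreaRect(w); print(round(r["score"],2),r["bbox"],np.round([*rc[0],*rc[1],rc[2]],1),cv2.boxPoints(rc).round(0).tolist())
    return T
E
python3 -c "
from h import *
look('w1.png')"
```

```text
tcp [ 544.8 -317.4] 0.0084
0.82 [251.1, 138.1, 145.8, 116.2] [ 583.7 -321.    45.4   59.2   12.5] [[555.0, -297.0], [568.0, -355.0], [612.0, -345.0], [599.0, -287.0]]
```

View pics/w1.png

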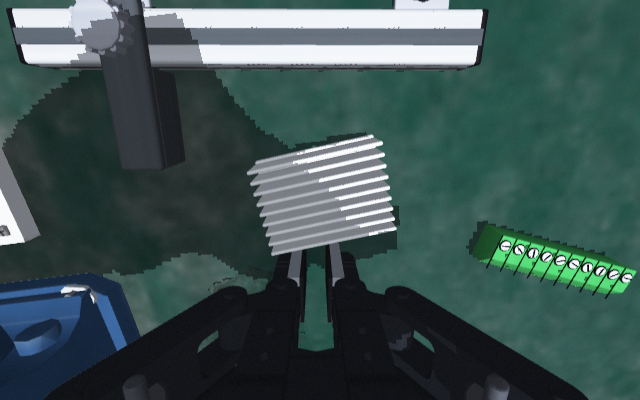

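The heat sink at (322,195) is rotating toward the rail as planned, with about 12° left. I'll keep pushing.

Request:
{"fn": "move_arm", "kwargs": {"deltas": [[-0.76,0.004,0,0,0,0,0],[-0.76,0.008,0.001,0,0,0,0],[-0.76,0.012,0.002,0,0,0,0],[-0.76,0.016,0.002,0,0,0,0],[-0.76,0.02,0.002,0,0,0,0],[-0.76,0.024,0.002,0,0,0,0],[-0.76,0.028,0.002,0,0,0,0],[-0.76,0.031,0.002,0,0,0,0]]}}

```text
time: 5.08
position: [0.5288, -0.3929, 0.0082]
orientation: [0.0, 0.998, -0.067, 0.0]
force: [-0.6, -0.1, 0.0]
finger_gap: 0.119
grip_force: 0.2
```

```bash
python3 -c "
from h import *
look('w2.png')"
```

```text
tcp [ 576.1 -319.5] 0.0082
0.81 [266.0, 156.6, 140.5, 95.0] [ 611.6 -328.5   59.5   45.1   89.9] [[589.0, -358.0], [634.0, -358.0], [634.0, -299.0], [589.0, -299.0]]
```

Request:
{"fn": "move_arm", "kwargs": {"deltas": [[-0.76,0.002,0.001,0,0,0,0],[-0.76,0.003,0.001,0,0,0,0],[-0.76,0.004,0.002,0,0,0,0],[-0.76,0.005,0.002,0,0,0,0],[-0.76,0.005,0.002,0,0,0,0]]}}

```text
time: 5.6
position: [0.533, -0.3957, 0.0084]
orientation: [0.0, 0.998, -0.067, 0.0]
force: [0.2, -0.1, 1.1]
finger_gap: 0.119
grip_force: 0.1
```

```bash
python3 -c "
from h import *
look('w3.png');print(state()['force'])"
```

```text
tcp [ 580.6 -321.8] 0.0084
0.63 [268.6, 156.8, 133.5, 95.6] [ 615.7 -329.8   59.    45.7   89.9] [[593.0, -359.0], [639.0, -359.0], [639.0, -300.0], [593.0, -300.0]]
[ 0.10928158  0.06067956 -0.2924489 ]
```

View pics/w3.png

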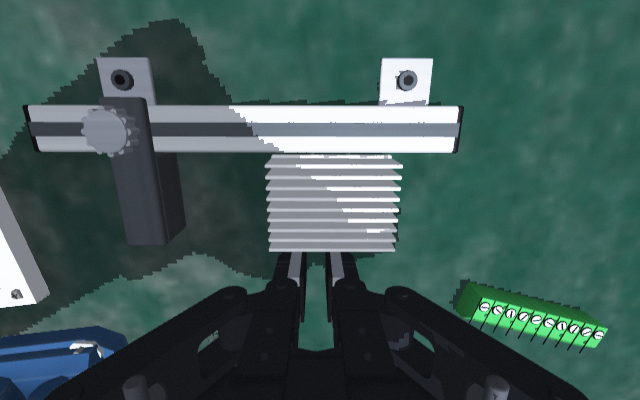

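The heat sink is parallel to the rail and almost touching it, with its back edge at row 155 and the rail's lower edge at row 152. I'll press a few more mm until force shows.

Request:
{"fn": "move_arm", "kwargs": {"deltas": [[-0.76,0.001,0,0,0,0,0],[-0.76,0.002,0,0,0,0,0],[-0.76,0.003,0,0,0,0,0],[-0.76,0.003,0,0,0,0,0]]}}

```text
time: 6.03
position: [0.5361, -0.396, 0.0084]
orientation: [0.0, 0.998, -0.067, 0.0]
force: [-0.5, 0.2, 0.3]
finger_gap: 0.125
grip_force: 0.2
```

Request:
{"fn": "move_arm", "kwargs": {"deltas": [[-0.76,0.001,0,0,0,0,0],[-0.76,0.002,0,0,0,0,0],[-0.76,0.003,0,0,0,0,0],[-0.76,0.003,0,0,0,0,0]]}}

```text
time: 6.37
position: [0.5361, -0.396, 0.0083]
orientation: [-0.001, 0.998, -0.068, -0.002]
force: [-6.2, 1.8, 5.1]
finger_gap: 0.123
grip_force: 3.2
```

Contact with the rail at 6 N. Now I'll back off, lift and go round to the right end.

Request:
{"fn": "move_arm", "kwargs": {"deltas": [[-0.76,-0.02,0,0,0,0,0],[-1,-0.03,0,-0.01,0,0,0],[-1,-0.03,0.02,-0.05,0,0,0],[-1,-0.01,0.05,-0.07,0,0,0],[-1,0.015,0.064,-0.07,0,0,0],[-1,0.026,0.064,-0.07,0,0,0],[-1,0.026,0.064,-0.07,0,0,0]]}}

```text
time: 6.95
position: [0.5595, -0.464, 0.0787]
orientation: [0.001, 0.998, -0.066, 0.002]
force: [1.1, 0.9, -0.7]
finger_gap: -0.002
grip_force: 0.0
```

```bash
python3 -c "
from h import *
look('w4.png');print(delta(612,-384,9))"
```

```text
tcp [ 615.9 -386. ] 0.0787
0.76 [193.9, 190.2, 90.9, 60.9] [ 618.  -331.9   43.9   61.7    0. ] [[596.0, -301.0], [596.0, -363.0], [640.0, -363.0], [640.0, -301.0]]
(array([-0.7, -0.8, 68.6]), array([-0.1,  0. , -0. ]))
```

View pics/w4.png

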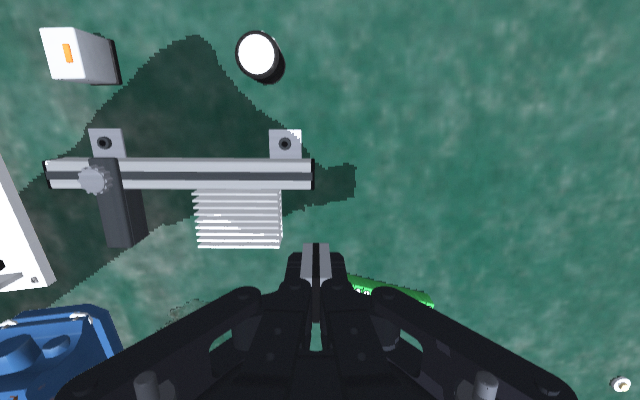

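The heat sink lies flat against the rail, at (238,218), and the way to its right end is clear. I'll descend.

Request:
{"fn": "move_arm", "kwargs": {"deltas": [[-1,0,0.003,0.025,0,0,0],[-1,0,0.003,0.045,0,0,0],[-1,0,0.003,0.058,0,0,0],[-1,0,0.003,0.069,0,0,0],[-1,0,0.003,0.069,0,0,0]]}}

```text
time: 7.47
position: [0.5542, -0.4639, 0.0061]
orientation: [-0.002, 0.998, -0.067, -0.002]
force: [0.0, 0.4, -1.4]
finger_gap: -0.003
grip_force: 0.0
```

```bash
python3 -c "
from h import *
print(state()['position'],delta(614,-328,9))"
```

```text
[ 0.55417175 -0.46389564  0.00605733] (array([  3.2, -58.5,  -2.7]), array([-0.2,  0.2, -0.1]))
```

Request:
{"fn": "move_arm", "kwargs": {"deltas": [[-1,0.002,-0.006,-0.002,0,0,0],[-1,0.003,-0.011,-0.002,0,0,0],[-1,0.003,-0.016,-0.002,0,0,0],[-1,0.003,-0.021,-0.002,0,0,0],[-1,0.004,-0.026,-0.002,0,0,0],[-1,0.004,-0.031,-0.002,0,0,0],[-1,0.004,-0.036,-0.002,0,0,0],[-1,0.004,-0.041,-0.002,0,0,0]]}}

```text
time: 8.13
position: [0.5652, -0.4258, 0.0116]
orientation: [0.0, 0.998, -0.067, 0.0]
force: [-1.0, -0.7, 0.9]
finger_gap: -0.004
grip_force: 0.7
```

```bash
python3 -c "
from h import *
look('w5.png')"
```

```text
tcp [ 616.5 -347.4] 0.0116
0.69 [160.3, 226.6, 131.7, 81.5] [ 618.5 -305.5   61.8   45.4   89.9] [[596.0, -336.0], [641.0, -336.0], [641.0, -275.0], [596.0, -275.0]]
```

View pics/w5.png

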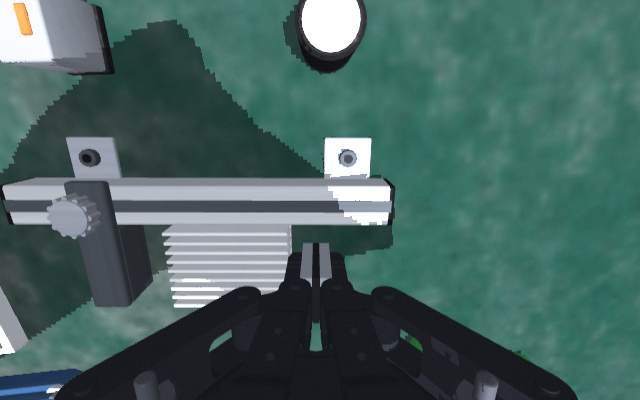

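It is sliding along the rail and staying flat, with its left end at column 165 and the stop face at column 150. About 20 mm remain.

Request:
{"fn": "move_arm", "kwargs": {"deltas": [[-1,0,-0.004,0,0,0,0],[-1,0,-0.008,0,0,0,0],[-1,0,-0.012,0,0,0,0],[-1,0,-0.015,0,0,0,0],[-1,0,-0.017,0,0,0,0],[-1,0,-0.018,0,0,0,0]]}}

```text
time: 8.73
position: [0.5677, -0.4074, 0.0111]
orientation: [-0.0, 0.998, -0.067, -0.0]
force: [-0.1, -0.1, -0.3]
finger_gap: -0.003
grip_force: 0.2
```

Request:
{"fn": "move_arm", "kwargs": {"deltas": [[-1,0,-0.001,0,0,0,0],[-1,0,-0.002,0,0,0,0],[-1,0,-0.003,0,0,0,0],[-1,0,-0.003,0,0,0,0]]}}

```text
time: 9.07
position: [0.5679, -0.405, 0.0112]
orientation: [-0.0, 0.998, -0.067, -0.0]
force: [-0.2, -0.0, -0.8]
finger_gap: -0.0
grip_force: 0.0
```

Request:
{"fn": "move_arm", "kwargs": {"deltas": [[-1,0,-0.001,0,0,0,0],[-1,0,-0.002,0,0,0,0],[-1,0,-0.003,0,0,0,0],[-1,0,-0.003,0,0,0,0]]}}

```text
time: 9.4
position: [0.5678, -0.4037, 0.0116]
orientation: [0.001, 0.998, -0.068, 0.0]
force: [-0.3, -2.9, -1.0]
finger_gap: 0.001
grip_force: 1.6
```

```bash
python3 -c "
from h import *
look('w6.png'); print(state()['force'])"
```

```text
tcp [ 616.3 -325.1] 0.0116
0.91 [162.8, 223.1, 131.0, 85.6] [ 618.9 -283.3   61.6   45.3   89.8] [[596.0, -314.0], [641.0, -314.0], [642.0, -253.0], [596.0, -252.0]]
[-0.11966857 -3.84990974  0.16018736]
```

Request:
{"fn": "move_arm", "kwargs": {"deltas": [[-1,0,-0.001,0,0,0,0],[-1,0,-0.002,0,0,0,0],[-1,0,-0.002,0,0,0,0]]}}

```text
time: 9.75
position: [0.5678, -0.4036, 0.0122]
orientation: [0.003, 0.998, -0.068, 0.0]
force: [-0.9, -6.0, -0.7]
finger_gap: 0.0
grip_force: 3.2
```

```bash
python3 -c "
from h import *
look('w7.png'); print(state()['force'],state()['position'])"
```

```text
tcp [ 616.2 -325. ] 0.0122
0.72 [163.9, 226.5, 131.1, 79.5] [ 6.190e+02 -2.835e+02  4.570e+01  6.110e+01  1.000e-01] [[596.0, -253.0], [596.0, -314.0], [642.0, -314.0], [642.0, -253.0]]
[-0.71298028 -6.39033997  0.37309401] [ 0.56780831 -0.40367158  0.01219465]
```

View pics/w7.png

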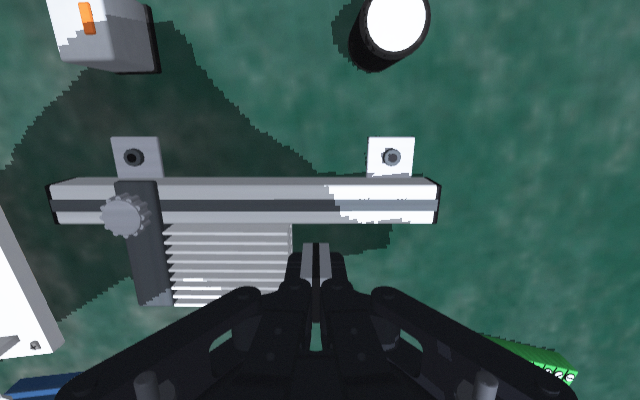

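The heat sink is in the corner: its left end meets the stop face at column 165 and its back edge meets the rail at row 225. I'll finish with a light press toward the rail to make sure it is flat.

Request:
{"fn": "move_arm", "kwargs": {"deltas": [[-1,-0.001,0.015,0,0,0,0],[-1,-0.001,0.02,-0.02,0,0,0],[-1,-0.001,0.02,-0.06,0,0,0],[-1,-0.03,0,-0.07,0,0,0],[-1,-0.055,-0.028,-0.07,0,0,0],[-1,-0.055,-0.031,-0.07,0,0,0],[-1,-0.055,-0.031,-0.07,0,0,0]]}}

```text
time: 10.43
position: [0.5177, -0.3569, 0.0803]
orientation: [-0.004, 0.998, -0.066, -0.001]
force: [0.7, 0.1, 0.1]
finger_gap: -0.004
grip_force: 0.0
```

```bash
python3 -c "
from h import *
look('w8.png'); print(delta(562,-288,10),delta(582,-288,10))"
```

```text
tcp [ 560.3 -285.3] 0.0803
0.88 [266.2, 108.3, 93.0, 62.1] [ 6.174e+02 -2.825e+02  4.210e+01  5.970e+01  1.000e-01] [[596.0, -253.0], [596.0, -312.0], [638.0, -312.0], [638.0, -253.0]]
0.68 [312.3, 324.5, 9.4, 28.7] [ 4.586e+02 -2.855e+02  2.610e+01  9.200e+00  3.000e-01] [[446.0, -281.0], [446.0, -290.0], [472.0, -290.0], [472.0, -281.0]]
(array([-1. , -0.8, 71.4]), array([-0.1, -0.1,  0. ])) (array([19. , -0.8, 71.4]), array([-0.1, -0.1,  0. ]))
```

Request:
{"fn": "move_arm", "kwargs": {"deltas": [[-1,-0.001,0.001,0.03,0,0,0],[-1,-0.001,0.001,0.055,0,0,0],[-1,-0.001,0.001,0.07,0,0,0],[-1,0.008,0.001,0.07,0,0,0],[-1,0.015,0.001,0.07,0,0,0],[-1,0.018,0.001,0.07,0,0,0],[-1,0.02,0.001,0.07,0,0,0],[-1,0.021,0.001,0.07,0,0,0]]}}

```text
time: 11.2
position: [0.5399, -0.3668, 0.0121]
orientation: [0.001, 0.998, -0.067, 0.001]
force: [-0.1, 0.1, 0.8]
finger_gap: -0.005
grip_force: 0.0
```

Request:
{"fn": "move_arm", "kwargs": {"deltas": [[-1,0.001,0,0,0,0,0],[-1,0.002,0,0,0,0,0],[-1,0.003,0,0,0,0,0],[-1,0.003,0,0,0,0,0]]}}

```text
time: 11.53
position: [0.54, -0.3667, 0.0116]
orientation: [-0.0, 0.998, -0.068, -0.001]
force: [-4.2, 0.6, 3.4]
finger_gap: 0.004
grip_force: 2.3
```

It presses against the rail at 4 N. I'll back off, lift clear and check.

Request:
{"fn": "move_arm", "kwargs": {"deltas": [[-1,-0.012,0,0,0,0,0],[-1,-0.02,0,-0.005,0,0,0],[-1,-0.022,0,-0.03,0,0,0],[-1,-0.024,0,-0.07,0,0,0],[-1,-0.024,0,-0.11,0,0,0],[-1,-0.024,0,-0.14,0,0,0],[-1,-0.024,0,-0.14,0,0,0]]}}

```text
time: 12.12
position: [0.5213, -0.3672, 0.1599]
orientation: [0.004, 0.998, -0.067, 0.007]
force: [0.3, -0.8, 0.6]
finger_gap: 0.002
grip_force: 0.0
```

Run:
```python
from h import *
look('w9.png'); im=cv2.imread("pics/w9.png"); r=[q for q in outline_of("wrist","heat_sink")][0]["bbox"]
x,y=int(r[0]+r[2]/2),int(r[1]+r[3]/2); c=im[max(0,y-80):y+80,max(0,x-110):x+110]
cv2.imwrite("pics/w9c.png",cv2.resize(c,None,fx=3.5,fy=3.5,interpolation=cv2.INTER_CUBIC))
```

```text
tcp [ 565.3 -295.1] 0.1599
0.81 [270.9, 116.4, 62.2, 48.7] [ 617.2 -282.7   42.7   58.8    0.8] [[595.0, -254.0], [596.0, -312.0], [639.0, -312.0], [638.0, -253.0]]
0.48 [311.2, 322.7, 6.5, 12.6] [ 408.7 -296.5    7.9   10.8   89.6] [[403.0, -300.0], [414.0, -301.0], [414.0, -293.0], [403.0, -293.0]]
```

View pics/w9c.png

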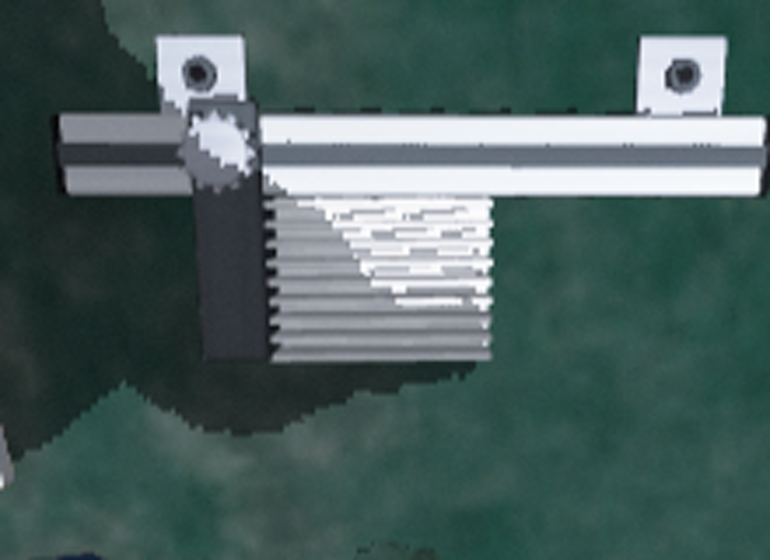

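The heat sink lies flat against the rail (crop row 195) with its end on the stop face (crop column 268). The robot is clear of it, so I'm handing in.

```bash
python3 -c "
from cell import *
print(job_done())"
```

```text
the job is handed in; nothing more can be done
None
```

The heat sink was pushed into the corner, long side flat against the rail and end against the end stop, at about 12 s on the robot's clock; the relay, capacitor, terminal strip and green look-alike were not touched, and the job is handed in.

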